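# Switch the gas line over

### The job

Bring the gas line over to the line stand beside the selector console. First push the stand's toggle valve shut (lever fully away from the robot); with it shut, turn the brass coupling nut clockwise by hand until it stops, then turn the console's selector knob to the outermost bar mark on the side where the line stand is, clicked into place, and finally pull the valve lever fully back towards the robot to open it. Leave the vise, spanner, spray can and steel offcut where they are.

Things in the scene. Friction and masses are not known exactly. Their poses are not given: they have to be found in the camera images.
- console: Fixed grey selector console 200 x 240 x 60 mm on a steel foot, its face tilted 30 degrees from level towards the robot (normal (-sin 30, 0, cos 30) in its frame). Far edge 161 mm, near edge 9 mm above the table. Origin on the table under its middle; x away from the robot, y left, z up. The line stand is on its left (+y) or right (-y).
- selector (a joint): Knob angle, rad, positive clockwise facing the panel, range -1.2 to 1.2; at 0 the pointer points straight up the slope. Spring detents (up to 0.12 Nm) at -1.05 (long bar mark, left, console +y), -0.35 and 0.35 (small dots, standby), 1.05 (long bar mark, right, console -y); between them it springs to the nearest. It starts at a dot.
- selector_grip (a point): Grip point on the knob's axis, 36 mm above the panel face. Black knob: skirt of diameter 48 mm up to 14 mm above the face, bar grip 44 mm long, 14 mm wide, up to 44 mm; a small nose and a white line mark the pointer end. Axes turn with the knob: z out of the panel, x along the bar to the pointer, y across the bar (its 14 mm). Clockwise turns x towards -y.
- stand: Fixed line stand: steel foot 250 x 90 x 12 mm with a level pipe along its x; nearer the robot (x = -65 mm) a vertical brass coupling nut, farther (x = +75 mm) a valve block with a toggle lever. Origin on the table, 5 mm nearer than the foot's middle; x away from the robot along the pipe, y left, z up. It stands left or right of the console.
- nut (a joint): Angle of the captive coupling nut, rad, positive clockwise from above (tightening), 0 loose to 1.3 tight on its stop. Starts between 0 and 0.25; friction 0.12 Nm; stays where left, does not rise or sink. At 0 the lug on its flange points to the stand's -x; when tight the lug stands beside the fixed brass pip.
- nut_grip (a point): Grip point on the nut's vertical axis, 86 mm above the table (top of the hexagon). Brass hexagon 32 mm across flats, 64 to 86 mm above the table, on a flange of diameter 42 mm; a stub of diameter 16 mm rises through it to 105 mm. Axes turn with the nut: z up, x normal to a pair of flats (lug at -x), the other flats 60 degrees apart. Tightening turns x towards -y.
- valve (a joint): Tilt of the toggle valve lever, rad: -0.6 leaning towards the robot (stand -x) = fully open, 0 upright, +0.6 leaning away from the robot = fully shut. Starts between -0.6 and -0.5. Stiff by friction (0.15 Nm), stays where it is left.
- valve_pivot (a point): Fixed pivot of the valve lever, 72 mm above the table; axes as the stand's. The lever swings in the stand's x-z plane. The aluminium block under it is 50 x 36 mm and reaches up to 64 mm above the table.
- valve_tip (a point): Centre of the black ball, diameter 20 mm, at the end of the lever, 80 mm from the pivot; the steel rod is 10 mm thick. Moves with the lever.
- vise: Bystander: loose drill-press vise, blue and steel, 170 x 80 x 63 mm, its screw sticking out 45 mm in -x with a 90 mm cross bar. Origin on the table under the middle of its base. It stands on the other side of the console from the line stand.
- spanner: Bystander: spanner 170 mm long lying in front of the console. Origin under its middle.
- can: Bystander: white spray can, diameter 60 mm, 170 mm high, behind the console. Origin at the centre of its underside.
- offcut: Bystander: offcut of steel angle, 160 x 40 x 40 mm, behind the console. Origin under its middle.

How it is judged (in metres and radians):
On the way, in this order (a step that is already met when the one before it is completed fails the run):
1. the valve lever is shut (leans away from the robot) (value of joint valve above 0.45 rad), for 0.2 s.
2. with the valve shut, the coupling nut is tight (value of joint nut above 1.15 rad and value of joint valve above 0.45 rad), for 0.2 s.
3. with the valve shut, the selector is at the bar mark on the stand's side (value of joint valve above 0.45 rad and ((y of stand in the frame of console above 0 m and value of joint selector between -1.17 and -0.93 rad) or (y of stand in the frame of console below 0 m and value of joint selector between 0.93 and 1.17 rad))), for 0.2 s.
4. the valve lever is open again (leans towards the robot) (value of joint valve below -0.45 rad), for 0.2 s.
At the end, for the whole second after the job is handed in: The selector rests within 0.12 rad of the bar detent on the line stand's side (-1.05 if the stand is left of the console, +1.05 if right), the nut is tightened beyond 1.15 rad, and the valve lever is open, below -0.45 rad (((y of stand in the frame of console above 0 m and value of joint selector between -1.17 and -0.93 rad) or (y of stand in the frame of console below 0 m and value of joint selector between 0.93 and 1.17 rad)) and value of joint nut above 1.15 rad and value of joint valve below -0.45 rad); the robot touches nothing.
It fails at once if the vise is shifted by more than 20 mm (distance of vise from where it was at the start of the episode above 0.02 m).
It fails at once if the spanner is shifted by more than 20 mm (distance of spanner from where it was at the start of the episode above 0.02 m).
It fails at once if the can is shifted by more than 20 mm or tipped (distance of can from where it was at the start of the episode above 0.02 m or angle between can's own z axis and vertical above 0.5 rad).
It fails at once if the offcut is shifted by more than 20 mm (distance of offcut from where it was at the start of the episode above 0.02 m).
It also fails if it takes over 61 s, if anything falls off the work surface, if the arm or the gripper's body presses on something with over 40 N, if the wrist force passes 120 N, or if a joint passes its speed limit or range.

### The arm

A 6-joint arm with a two-finger parallel gripper is mounted at the origin on the work surface. World frame = base frame: x ahead of the robot, y to its left, z up, the work surface at z = 0. Lengths are in mm, angles in rad, forces in N, time in s.
With the tool pointing down it reaches from about 425 to 925 mm from the base axis. Payload 12.5 kg.
Tool frame: the origin (TCP) lies at the very end of the fingers, on their centre line; the grasp point (between the pads) lies 19 mm behind it; x points along the fingers, y is the direction in which the jaws open and shut, and the axes are right-handed (so a half turn about x gives the same grasp; the last joint's range is limited). The gripper opens to 85 mm and grips with 20 to 120 N. Pads are 22 mm wide; open, the fingers measure 114 mm over their backs; the gripper's body (76 mm by 85 mm) begins 54 mm behind the grasp point. The pads swing forward as they close: fully open they stand 13 mm farther back than shut.
Start: joints at [-1.215, 0.491, 1.559, -0, 1.092, -0.106], TCP at [278.499, -559.538, 231.327] pointing down, gripper open.
Joint ranges: [-3.1, 3.1], [-0.84, 2.19], [0.05, 2.79], [-1.13, 4.28], [0.06, 2.93], [-2.69, 2.69]. Speed limits (rad/s): [2.22, 2.22, 2.79, 3.14, 3.14, 3.14].

### API

Orientations are given as a 3x3 rotation matrix whose columns are the frame's x, y, z axes.
In Python, from bench import bot, vision, models gives the robot as it stands.
- The arm moves only by the tool arm_command, never from a script. Its argument "plan" is a list of rows, each a list of 3 entries, a list of its own where there are three numbers: the turn, a rotation vector about the tool's x, y, z in units of 6 degrees (1.0 is 6 degrees), then the shift along the tool's x, y, z in units of 25 mm (1.0 is 25 mm), then the closure, from -1 (fully open) to 1 (shut). A call has 1 to 10 rows; each row is the pose to reach, as a shift and turn from the pose commanded when the call began, along the tool's axes at that moment; what a row does not reach only later rows make up. A row lasts 1/10 s, in which the tool goes at most 50 mm and 8.59 degrees, less where a joint would pass 70% of its speed; a pose out of reach is approached as far as the arm can. A call with a gripper value outside its range is refused whole. The fingers move at their own pace and stop on an object; the grip force is fixed at half the most. Time passes only in rows, so rows that repeat a pose let the fingers close. It gives the time, the measured TCP pose, the force and the opening at its end, in the units of the state.
- bot.get_state(): the state, without advancing time (a new reading comes with each control period).
- vision.camera(name): name is "scene" or "top" or "wrist"; returns the picture (400x640x3 uint8, blue, green, red); there is no depth.
- vision.camera_model(name): a dict with "camera_matrix" (3x3 intrinsics, pixels), "rvec" (rotation vector, rad) and "tvec" (3), from world to camera coordinates, as OpenCV has them; the wrist camera has in their place "mount" (4x4, takes a point from camera to tool coordinates, whose origin is the TCP and whose axes are the tool frame's). Camera axes: x right, y down, z forward; pixel columns grow to the right and rows downward; lengths in mm; the calibration is good to about 2 mm. A picture is of the moment at which its call begins: read the wrist's pose just before it. camera_model takes no time and is no camera call.
- bot.close_job(): hands the job in, once; it reports no verdict.
Trained networks look in the newest picture that a camera, given by its name, has taken for a name from the list of things; names that differ only in an ending like _2 or _b are one class to them, and where a whole thing is asked for, a point or a joint stands for the part that bears it (a point fixed in the world has none). Each returns a list of dicts, best first, with "conf" (0 to 1); they miss things now and then, are a little off and sometimes report something else, mostly with a low value. They report only what shows in the picture. A call takes as long as a camera call.
- models.boxes_of(label, camera): "location" ([x, y, z] in mm, in the coordinates of the camera as it stood for that picture, good to about 4 mm: the middle of the surface that is visible of it).
- models.outline_of(label, camera): "pixels" (400x640 bool, what is visible of it).
- models.tip_of(label, camera): "location" ([x, y, z] in mm, in the coordinates of the camera as it stood for that picture, good to about 4 mm: a listed point, or the origin of a listed thing).
The state is a dict: "clock": time; "joints": joint angles; "dq": joint speeds; "effort": joint torques, N m; "tool_pos": TCP position; "eef_rot": TCP orientation; "wrist_force": force on the tool from outside, world axes, zero at the start; "torque": the same for the moment, N m; "gripper_width": finger opening in mm.
Only numpy, scipy, OpenCV 4.12 (cv2) and the standard library are available. Lean on these libraries where they do the work, as an engineer would, in place of code of your own. Each camera call takes 0.05 s, during which the arm holds its last target. There are 200 camera calls.

## Working session

There is one attempt and no reset: what is moved stays moved. The work goes in short steps, Python scripts to look and compute and a tool call to move; the robot and the scene stay as the last step left them, time stands still between calls to the robot, and variables do not carry over. Pictures are saved under pics/ and viewed, about 8 in all and at most 12, crops included, and the job is handed in when it is done.

Besides the shell and the picture viewer there is one more tool, called after ">>>" by a JSON object that holds its "method" and its "body", one argument or row to a line. arm_command: Moves the arm, as the interface text tells. Its arguments: {"type":"object","properties":{"plan":{"type":"array"}},"required":["plan"]}

```bash
mkdir -p pics; ls; cat > h.py <<'E'
import numpy as np, cv2
from bench import bot, vision, models
np.set_printoptions(precision=1,suppress=True)
def cam2world(c,p,st=None):
    m=vision.camera_model(c)
    if 'mount' in m:
        st=st or bot.get_state(); M=np.array(m['mount'])
        q=M[:3,:3]@np.array(p)+M[:3,3]
        return np.array(st['eef_rot'])@q+np.array(st['tool_pos'])
    R,_=cv2.Rodrigues(np.array(m['rvec'],float)); return R.T@(np.array(p)-np.array(m['tvec']).ravel())
def proj(c,P,st=None):
    m=vision.camera_model(c);P=np.atleast_2d(P).astype(float)
    if 'mount' in m:
        st=st or bot.get_state(); M=np.array(m['mount']); T=np.eye(4);T[:3,:3]=st['eef_rot'];T[:3,3]=st['tool_pos']
        W=np.linalg.inv(T@M);R,t=W[:3,:3],W[:3,3]
    else:
        R,_=cv2.Rodrigues(np.array(m['rvec'],float));t=np.array(m['tvec'],float).ravel()
    q=(P@R.T+t)@np.array(m['camera_matrix']).T
    return q[:,:2]/q[:,2:]
def snap(c,f=None):
    st=bot.get_state(); im=vision.camera(c)
    if f: cv2.imwrite('pics/'+f,im)
    return st,im
E
python3 - <<'E'
from h import *
for c in ('scene','top'):
    st,im=snap(c,c+'0.png')
    for n in ('console','selector_grip','stand','nut_grip','valve_pivot','valve_tip','vise','spanner','can','offcut'):
        r=models.tip_of(n,c)
        print(c,n,[(round(d['conf'],2),cam2world(c,d['location'])) for d in r[:2]])
s=bot.get_state();print(s['clock'],s['tool_pos'],np.array(s['eef_rot']),s['gripper_width'])
E
```

```text
pics
scene console [(0.88, array([571.5,  -4.4,   0.4]))]
scene selector_grip [(0.47, array([540.5,  -7.6, 139.9]))]
scene stand [(0.86, array([ 496.5, -315. ,   -1.8]))]
scene nut_grip [(0.74, array([757.8, 158.3,   2.2])), (0.69, array([ 434.2, -301.2,   86.5]))]
scene valve_pivot [(0.71, array([472.1, 275.6,  -1.3])), (0.68, array([ 566.3, -318.3,   73.9]))]
scene valve_tip [(0.66, array([ 527.2, -314.2,  140.9]))]
scene vise [(0.81, array([473.6, 276.1,   0.4]))]
scene spanner [(0.7, array([370.8,   8.9,   0.6]))]
scene can [(0.71, array([763.6, 156.6,   1.2]))]
scene offcut [(0.96, array([754.2, -96.8,   4.4]))]
top console [(0.57, array([576.3,  -7.2,   0.7]))]
top selector_grip [(0.81, array([542.4,  -6.4, 138.9]))]
top stand [(0.59, array([ 500. , -315.1,   -1.7])), (0.34, array([ 569.4, -324.3,   69.5]))]
top nut_grip [(0.63, array([ 434.3, -304.4,   86.1]))]
top valve_pivot [(0.66, array([ 567.2, -324.7,   70. ]))]
top valve_tip [(0.84, array([ 526.6, -314.2,  137.9]))]
top vise [(0.86, array([476.4, 274.2,  -2.2])), (0.24, array([ 433.9, -304.5,   82.8]))]
top spanner [(0.74, array([373.3,  10.9,   0.1]))]
top can [(0.93, array([755.1, 156.1,  -1.5]))]
top offcut [(0.55, array([757.9, -97.2,  -2. ]))]
1.1 [ 278.5 -559.5  231.3] [[ 0.   0.4 -0.9]
 [-0.  -0.9 -0.4]
 [-1.   0.  -0. ]] 85.30024487981377
```

View pics/scene0.png

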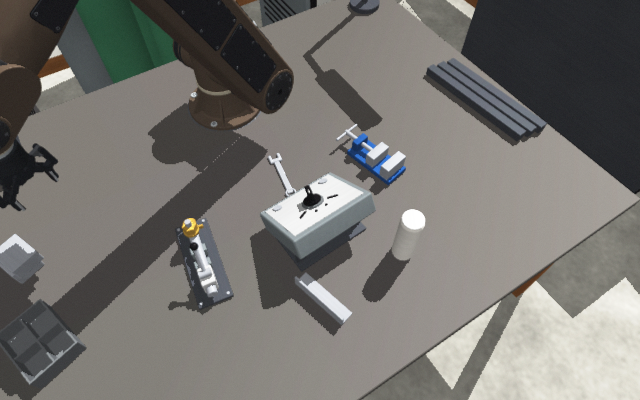

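View pics/top0.png

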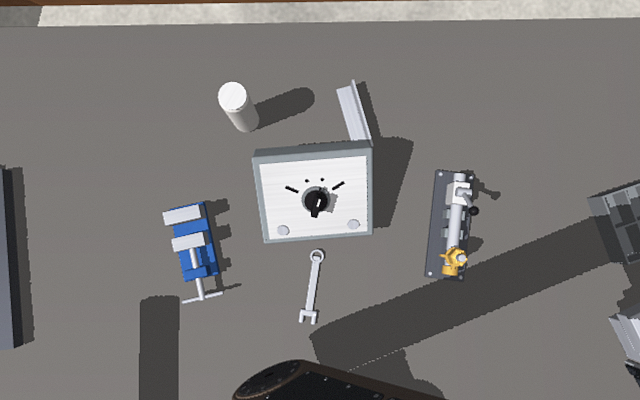

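The scene shows the stand to the right of the console: nut near (190,228) in the scene view, (455,262) in the top view, with the lever ball at (473,211) leaning towards the robot. The knob is at (316,203) in the top view. The networks agree between the two cameras. Next is a closer look above the stand.

```bash
cat >> h.py <<'E'
from scipy.spatial.transform import Rotation as Rn
def down(ydir):  # tool pointing down with jaws along ydir (2-vector)
    x=np.array([0,0,-1.]);y=np.r_[np.array(ydir,float)/np.linalg.norm(ydir),0];return np.c_[x,y,np.cross(x,y)]
def go(pos,R,st=None):
    st=st or bot.get_state();R0=np.array(st['eef_rot'])
    rv=Rn.from_matrix(R0.T@R).as_rotvec()/np.radians(6);d=R0.T@(np.array(pos)-np.array(st['tool_pos']))/25
    print('turn',rv.round(2),'shift',d.round(2),'rows>=',max(np.linalg.norm(rv)*6/8.59,np.linalg.norm(d)/2).round(1))
E
python3 - <<'E'
from h import *
print(np.array(vision.camera_model('wrist')['mount']))
go([470,-310,320],down([-.14,-.99]))
E
```

```text
[[  -0.    -0.3    0.9 -142.9]
 [   1.    -0.     0.     0.9]
 [   0.     0.9    0.3  -78.2]
 [   0.     0.     0.     1. ]]
turn [ 5.8 -0.  -0. ] shift [ -3.5  -5.5 -11.3] rows>= 6.5
```

>>> {"method": "arm_command", "body": {
  "plan": [
    [[1,0,0],[-1,-1,-2],-1],
    [[2,0,0],[-2,-2,-4],-1],
    [[3,0,0],[-3,-3,-6],-1],
    [[4,0,0],[-3.5,-4,-8],-1],
    [[5,0,0],[-3.5,-5,-10],0],
    [[5.8,0,0],[-3.5,-5.5,-11.3],1],
    [[5.8,0,0],[-3.5,-5.5,-11.3],1],
    [[5.8,0,0],[-3.5,-5.5,-11.3],1],
    [[5.8,0,0],[-3.5,-5.5,-11.3],1],
    [[5.8,0,0],[-3.5,-5.5,-11.3],1]
  ]
}}

```text
clock: 2.1
tool_pos: [469.6, -311.2, 318.7]
eef_rot: [[-0.0, -0.146, -0.989], [-0.0, -0.989, 0.146], [-1.0, 0.0, 0.0]]
wrist_force: [0.8, -0.8, 0.6]
gripper_width: 0.2
```

```bash
python3 - <<'E'
from h import *
st,im=snap('wrist','w1.png')
for n in ('nut_grip','valve_pivot','valve_tip','stand'):
    print(n,[(round(d['conf'],2),cam2world('wrist',d['location'],st)) for d in models.tip_of(n,'wrist')[:2]])
s=bot.get_state();print(s['clock'],s['tool_pos'],np.array(s['eef_rot']),s['gripper_width'])
E
```

```text
nut_grip [(0.88, array([ 429. , -302.4,   81.7]))]
valve_pivot [(0.97, array([ 567.2, -322.5,   70.3])), (0.75, array([ 496. , -314. ,   -3.4]))]
valve_tip [(0.65, array([ 526.4, -314.6,  140.4]))]
stand [(0.77, array([ 498.1, -311.9,    1.5]))]
2.35 [ 469.7 -311.2  318.7] [[-0.  -0.1 -1. ]
 [-0.  -1.   0.1]
 [-1.   0.   0. ]] -0.05621569810413368
```

View pics/w1.png

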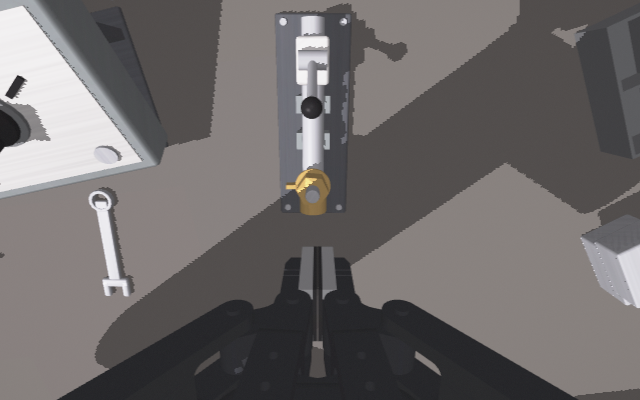

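The wrist view shows the stand's axis vertical in the image: ball at (311,107), nut at (312,192), pip at (290,187). The tool is aligned with it, so I go down in front of the ball with the fingers shut and push.

>>> {"method": "arm_command", "body": {
  "plan": [
    [[0,0,0],[2,-0.1,-0.4],1],
    [[0,0,0],[4,-0.1,-0.8],1],
    [[0,0,0],[6,-0.1,-0.8],1],
    [[0,0,0],[7.6,-0.1,-0.8],1],
    [[0,0,0],[7.6,-0.1,-1.5],1],
    [[0,0,0],[7.6,-0.1,-2.2],1],
    [[0,0,0],[7.6,-0.1,-2.9],1],
    [[0,0,0],[7.6,-0.1,-3.6],1],
    [[0,0,0],[7.6,-0.1,-4.3],1],
    [[0,0,0],[7.6,-0.1,-4.7],1]
  ]
}}

```text
clock: 3.35
tool_pos: [587.0, -325.5, 128.3]
eef_rot: [[-0.001, -0.145, -0.989], [0.0, -0.989, 0.145], [-1.0, -0.0, 0.001]]
wrist_force: [-2.7, -0.9, -0.6]
gripper_width: -0.1
```

```bash
python3 - <<'E'
from h import *
s=bot.get_state();print(s['clock'],s['tool_pos'],np.array(s['wrist_force']))
for c in ('wrist','scene','top'):
    st,im=snap(c,c+'2.png')
    for n in ('valve_tip','valve_pivot'): print(c,n,[(round(d['conf'],2),cam2world(c,d['location'],st)) for d in models.tip_of(n,c)[:2]])
cv2.imwrite('pics/sc2crop.png',cv2.resize(cv2.imread('pics/scene2.png')[170:350,100:300],None,fx=3,fy=3))
E
```

```text
3.35 [ 587.  -325.5  128.3] [-2.7 -0.9 -0.6]
wrist valve_tip [(0.56, array([ 607.5, -325.9,  144.5]))]
wrist valve_pivot [(0.76, array([ 569.1, -323.1,   69.6]))]
scene valve_tip [(0.57, array([ 608.9, -327.6,  144.6]))]
scene valve_pivot [(0.67, array([ 566.1, -320.4,   75.8]))]
top valve_tip [(0.49, array([ 613.3, -325.9,  141.2]))]
top valve_pivot [(0.95, array([ 570. , -325.2,   70.4]))]
```

>>> {"method": "arm_command", "body": {
  "plan": [
    [[0,0,0],[0,0,-0.1],1],
    [[0,0,0],[0,0,-0.1],1],
    [[0,0,0],[0,0,1],1],
    [[0,0,0],[-1,0,2],0],
    [[0,0,0],[-1,0,4],-1],
    [[0,0,0],[-1,0,5],-1],
    [[0,0,0],[-1,0,5],-1],
    [[0,0,0],[-1,0,5],-1],
    [[0,0,0],[-1,0,5],-1]
  ]
}}

```text
clock: 4.7
tool_pos: [464.0, -307.4, 153.9]
eef_rot: [[0.001, -0.145, -0.989], [-0.001, -0.989, 0.145], [-1.0, 0.001, -0.001]]
wrist_force: [-0.6, -0.8, 0.8]
gripper_width: 84.5
```

```bash
python3 - <<'E'
from h import *
s=bot.get_state();print(s['clock'],s['tool_pos'],np.array(s['wrist_force']),s['gripper_width'])
for c in ('wrist','scene','top'):
    st,im=snap(c,c+'3.png')
    for n in ('valve_tip','nut_grip'): print(c,n,[(round(d['conf'],2),cam2world(c,d['location'],st)) for d in models.tip_of(n,c)[:2]])
    if c=='wrist': print(proj(c,[432,-303,86],st))
E
```

```text
4.7 [ 464.  -307.4  153.9] [-0.6 -0.8  0.8] 84.47559357619575
wrist valve_tip []
wrist nut_grip [(0.88, array([ 429.6, -305.6,   82.9]))]
[[314.6 254.4]]
scene valve_tip []
scene nut_grip [(0.74, array([ 435.2, -301.6,   87.5]))]
top valve_tip [(0.73, array([ 611.1, -324. ,  140.8]))]
top nut_grip [(0.63, array([ 434.5, -302.9,   84.1])), (0.63, array([757.4, 154.3,  -0.4]))]
```

View pics/wrist3.png

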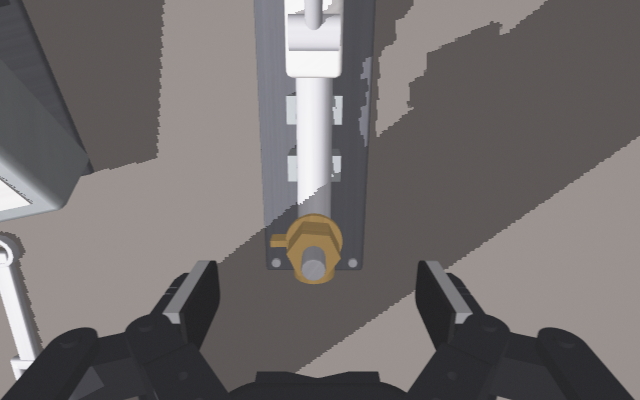

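```bash
python3 - <<'E'
from h import *
print(np.array(bot.get_state()['joints']).round(3))
im=cv2.imread('pics/wrist3.png')[205:295,255:375]
cv2.imwrite('pics/nutcrop.png',cv2.resize(im,None,fx=6,fy=6,interpolation=cv2.INTER_CUBIC))
st=bot.get_state()
# project predicted hexagons for several angles
c=np.array([432.5,-303.3]);u=np.array([.989,-.145])
for a in (0,.1,.2,.3):
    yaw=np.arctan2(u[1],u[0])-a
    v=[[*(c+18.48*np.array([np.cos(yaw+np.pi/6+k*np.pi/3),np.sin(yaw+np.pi/6+k*np.pi/3)])),86] for k in range(6)]
    print(a,((proj('wrist',v,st)-[255,205])*6).round(0).tolist())
E
```

```text
[-0.7  0.5  1.8 -0.   0.8  1. ]
0 [[279.0, 155.0], [199.0, 286.0], [283.0, 410.0], [443.0, 410.0], [527.0, 286.0], [446.0, 155.0]]
0.1 [[293.0, 148.0], [199.0, 271.0], [269.0, 403.0], [429.0, 417.0], [525.0, 300.0], [460.0, 164.0]]
0.2 [[309.0, 143.0], [201.0, 256.0], [256.0, 394.0], [414.0, 422.0], [523.0, 315.0], [473.0, 173.0]]
0.3 [[325.0, 138.0], [205.0, 242.0], [245.0, 384.0], [398.0, 426.0], [518.0, 329.0], [485.0, 184.0]]
```

View pics/nutcrop.png

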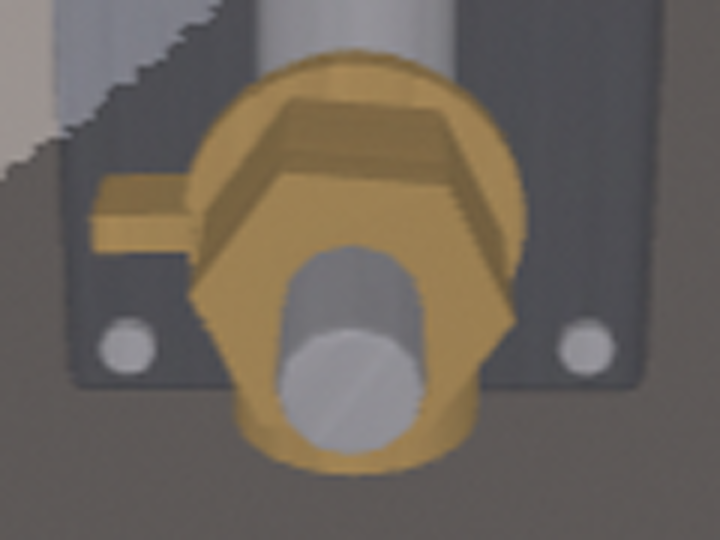

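Crop of the nut: hexagon top-face corners at (278,172), (452,186), (190,297) and (515,322), so its angle is about 0.09 rad. Its centre is about 3 mm nearer than estimated, around (430.5, -302.3). I grip the flats that keep the fingers clear of the pip throughout, which takes a -145° wrist turn.

>>> {"method": "arm_command", "body": {
  "plan": [
    [[-1.4,0,0],[0,0,0.7],-1],
    [[-2.8,0,0],[0,0,1.36],-1],
    [[-4.2,0,0],[0,0,1.36],-1],
    [[-5.6,0,0],[0,0,1.36],-1],
    [[-7,0,0],[0,0,1.36],-1],
    [[-8.4,0,0],[0,0,1.36],-1],
    [[-9.8,0,0],[0,0,1.36],-1],
    [[-11.2,0,0],[0,0,1.36],-1],
    [[-12.6,0,0],[0,0,1.36],-1],
    [[-14,0,0],[0,0,1.36],-1]
  ]
}}

```text
clock: 6.15
tool_pos: [429.5, -302.1, 153.8]
eef_rot: [[0.0, 0.97, -0.242], [-0.0, -0.242, -0.97], [-1.0, 0.0, 0.0]]
wrist_force: [-0.4, -0.4, 0.1]
gripper_width: 85.5
```

>>> {"method": "arm_command", "body": {
  "plan": [
    [[-1.4,0,0],[0,0,0],-0.4],
    [[-2.8,0,0],[0,0,0],-0.4],
    [[-4.2,0,0],[0,0,0],-0.4],
    [[-5.6,0,0],[0,0,0],-0.4],
    [[-7,0,0],[0,0,0],-0.4],
    [[-8.4,0,0],[0,0,0],-0.4],
    [[-9.8,0,0],[0,0,0],-0.4],
    [[-10.17,0,0],[0,0,0],-0.4],
    [[-10.17,0,0],[0,0,0],-0.4]
  ]
}}

```text
clock: 7.05
tool_pos: [429.5, -302.1, 153.9]
eef_rot: [[0.0, 0.686, 0.728], [-0.0, 0.728, -0.686], [-1.0, -0.0, 0.0]]
wrist_force: [0.1, -0.4, -0.4]
gripper_width: 59.9
```

```bash
python3 - <<'E'
from h import *
s=bot.get_state();print(s['clock'],s['tool_pos'],np.array(s['eef_rot']).round(3),s['gripper_width'],np.array(s['joints']).round(3))
st,im=snap('wrist','w4.png')
print([(round(d['conf'],2),cam2world('wrist',d['location'],st)) for d in models.tip_of('nut_grip','wrist')[:2]])
b=np.radians(150)-.0
u=np.array([.989,-.145]);a=.087;yaw=np.arctan2(u[1],u[0])-a+np.pi/3
import itertools
for k in range(-1,3):
    y=yaw+k*np.pi/3-np.pi; print(k); go([430.5,-302.3,70],down([np.cos(y),np.sin(y)]),s)
E
```

```text
7.05 [ 429.5 -302.1  153.9] [[ 0.   0.7  0.7]
 [-0.   0.7 -0.7]
 [-1.  -0.   0. ]] 59.94390242181861 [-0.7  0.4  1.9 -0.   0.8 -1.6]
[(0.73, array([ 432. , -301.4,   82. ]))]
-1
turn [-20.   0.   0.] shift [3.4 0.  0. ] rows>= 14.0
0
turn [-30.  -0.   0.] shift [3.4 0.  0. ] rows>= 21.0
1
turn [20.  0. -0.] shift [3.4 0.  0. ] rows>= 14.0
2
turn [10.  0. -0.] shift [3.4 0.  0. ] rows>= 7.0
```

View pics/w4.png

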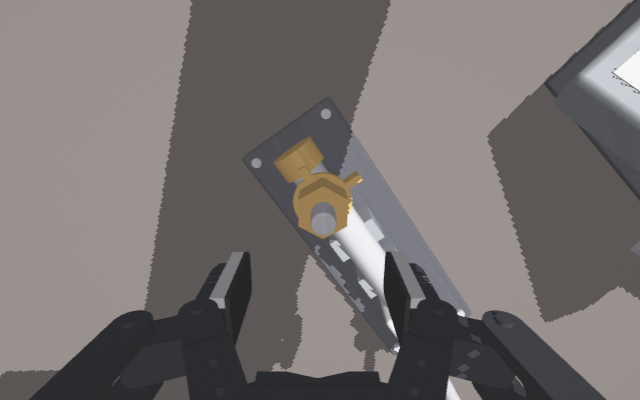

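Flats stand square to the jaws; hexagon edges at columns 295 and 352, stub at (322,222), midway between the pads. Descend and close.

>>> {"method": "arm_command", "body": {
  "plan": [
    [[0,0,0],[1,0,0],-0.4],
    [[0,0,0],[2,0,0],-0.4],
    [[0,0,0],[3,0,0],-0.4],
    [[0,0,0],[3.35,0,0],-0.4],
    [[0,0,0],[3.35,0,0],1],
    [[0,0,0],[3.35,0,0],1],
    [[0,0,0],[3.35,0,0],1],
    [[0,0,0],[3.35,0,0],1],
    [[0,0,0],[3.35,0,0],1]
  ]
}}

```text
clock: 8.05
tool_pos: [431.5, -300.1, 71.6]
eef_rot: [[0.003, 0.687, 0.727], [0.001, 0.727, -0.687], [-1.0, 0.003, 0.002]]
wrist_force: [19.5, 23.1, 1.4]
gripper_width: 30.4
```

Grip is on the flats, but the nut pulled the jaws 2.8 mm along +y; I re-centre and turn.

>>> {"method": "arm_command", "body": {
  "plan": [
    [[0,0,0],[0,0.11,0],1],
    [[1,0,0],[0,0.11,0],1],
    [[2.2,0,0],[0,0.11,0],1],
    [[3.4,0,0],[0,0.11,0],1],
    [[4.6,0,0],[0,0.11,0],1],
    [[5.8,0,0],[0,0.11,0],1],
    [[7,0,0],[0,0.11,0],1],
    [[8.2,0,0],[0,0.11,0],1],
    [[9.4,0,0],[0,0.11,0],1],
    [[10.4,0,0],[0,0.11,0],1]
  ]
}}

```text
clock: 9.05
tool_pos: [432.4, -299.4, 71.6]
eef_rot: [[0.002, 0.961, -0.276], [-0.0, -0.276, -0.961], [-1.0, 0.002, -0.0]]
wrist_force: [9.3, 10.5, 3.4]
gripper_width: 30.3
```

>>> {"method": "arm_command", "body": {
  "plan": [
    [[0.6,0,0],[0,0,0],1],
    [[1,0,0],[0,0,0],1],
    [[1,0,0],[0,0,0],1],
    [[1,0,0],[0,0,0],1]
  ]
}}

```text
clock: 9.45
tool_pos: [432.5, -299.4, 71.5]
eef_rot: [[0.002, 0.929, -0.371], [-0.0, -0.371, -0.929], [-1.0, 0.002, -0.001]]
wrist_force: [9.4, 10.5, 3.1]
gripper_width: 30.6
```

```bash
python3 - <<'E'
from h import *
s=bot.get_state();print(s['clock'],s['torque'],np.array(s['eef_rot']).round(3),np.array(s['joints']).round(3).tolist())
E
```

```text
9.45 [ 1.9 -1.1 -0.1] [[ 0.   0.9 -0.4]
 [-0.  -0.4 -0.9]
 [-1.   0.  -0. ]] [-0.732, 0.578, 1.952, 0.002, 0.609, -0.354]
```

>>> {"method": "arm_command", "body": {
  "plan": [
    [[0.3,0,0],[0,0,0],1],
    [[0.3,0,0],[0,0,0],1],
    [[0.2,0,0],[0,0,0],-0.4],
    [[0.2,0,0],[0,0,0],-0.4],
    [[0.2,0,0],[0,0,0],-0.4],
    [[0.2,0,0],[-2,0,0],-0.4],
    [[0.2,0,0],[-4,0,0],-0.4],
    [[0.2,0,0],[-6,0,0],-0.4],
    [[0.2,0,0],[-6,0,0],-0.4]
  ]
}}

```text
clock: 10.35
tool_pos: [432.8, -301.6, 226.4]
eef_rot: [[0.008, 0.921, -0.39], [-0.007, -0.39, -0.921], [-1.0, 0.01, 0.004]]
wrist_force: [1.0, 0.0, -0.5]
gripper_width: 59.8
```

```bash
python3 - <<'E'
from h import *
s=bot.get_state();print(s['clock'],s['tool_pos'],np.array(s['joints']).round(3).tolist())
st,im=snap('wrist','w5.png')
p=proj('wrist',[432,-302,86],st)[0];print(p)
st2,im2=snap('top','t5.png')
for n in ('valve_tip','selector_grip'): print(n,[(round(d['conf'],2),cam2world('top',d['location'])) for d in models.tip_of(n,'top')[:2]])
x,y=p.astype(int)
a=cv2.resize(im[max(y-60,0):y+60,max(x-80,0):x+80],(480,360),interpolation=cv2.INTER_CUBIC)
b=cv2.resize(im2[145:250,245:385],(480,360),interpolation=cv2.INTER_CUBIC)
# top crop 245.. 140x105
cv2.imwrite('pics/c5.png',cv2.resize(np.vstack([a,b])[:, :],(400,600)) if 0 else cv2.resize(np.hstack([a,b]),(800,300)))
E
```

```text
10.35 [ 432.8 -301.6  226.4] [-0.734, 0.355, 1.809, -0.0, 0.968, -0.333]
[315.6 178.6]
valve_tip [(0.57, array([ 613.7, -328. ,  143.5]))]
selector_grip [(0.75, array([544.9,  -2.4, 143.2])), (0.53, array([ 571.6, -326.4,   72.5]))]
```

View pics/c5.png

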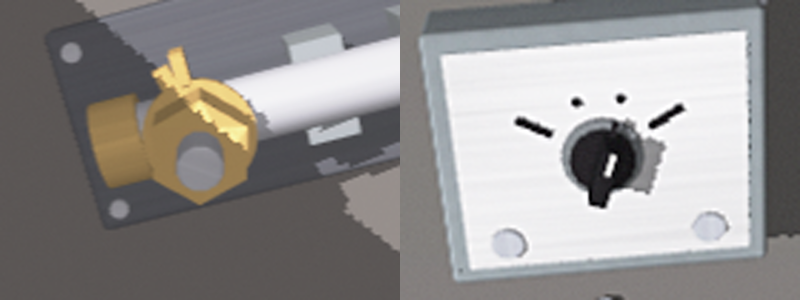

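The lug stands beside the pip in the left crop (165–180, 70), so the nut is tight, and the valve tip still reads shut (x≈613). The right crop shows the knob's white line leaning right, so it sits at about the +0.35 dot. Mark and screw pairs give a console yaw of about 0.085. Next: the tilted pre-grasp above the knob.

```bash
cat >> h.py <<'E'
def knobR(psi,phi):
    C=Rn.from_euler('z',psi).as_matrix();n=C@[-.5,0,.866025];e=C@[.866025,0,.5];r=C@[0,-1,0]
    xk=np.cos(phi)*e+np.sin(phi)*r;yk=np.cross(n,xk)
    return np.c_[-n,yk,np.cross(-n,yk)],n
E
python3 - <<'E'
from h import *
R,n=knobR(.085,.35); G=np.array([543,-6,140.])
print(R,G+140*n); go(G+140*n,R)
def unp(px,z):
    m=vision.camera_model('top');Rm,_=cv2.Rodrigues(np.array(m['rvec'],float));K=np.array(m['camera_matrix'])
    d=Rm.T@np.linalg.inv(K)@np.r_[px,1];o=-Rm.T@np.array(m['tvec'],float).ravel();return o+d*(z-o[2])/d[2]
for a,b,z in (((518,120),(683,106),125),((576,102),(621,98),130),((508,243),(710,226),80)):
    f=lambda p:((p[0]-400)/2.857+245,p[1]/2.857+145)
    A,B=unp(f(a),z),unp(f(b),z);v=A-B;print(A,B,np.arctan2(-v[0],v[1]).round(3))
E
```

```text
[[ 0.5  0.2  0.8]
 [ 0.   1.  -0.3]
 [-0.9  0.2  0.5]] [473.3 -11.9 261.2]
turn [-15.9  -2.    5.3] shift [ -1.7  -2.9 -11.3] rows>= 11.8
[584.1  56.  125. ] [591.8 -61.1 125. ] 0.066
[595.5  14.6 130. ] [597.7 -17.1 130. ] 0.07
[497.8  67.6  80. ] [507.3 -82.7  80. ] 0.063
```

>>> {"method": "arm_command", "body": {
  "plan": [
    [[-1.3,-0.2,0.4],[-1.7,-0.5,-1],-0.4],
    [[-2.6,-0.4,0.8],[-1.7,-1,-2.5],-0.4],
    [[-3.9,-0.5,1.3],[-1.7,-1.5,-4],-0.4],
    [[-5.2,-0.7,1.7],[-1.7,-2,-5.5],-0.4],
    [[-6.5,-0.8,2.2],[-1.7,-2.4,-7],-0.4],
    [[-7.8,-1,2.6],[-1.7,-2.9,-8.5],-0.4],
    [[-9.1,-1.1,3],[-1.7,-2.9,-10],-0.4],
    [[-10.4,-1.3,3.5],[-1.7,-2.9,-11.3],-0.4],
    [[-11.7,-1.5,3.9],[-1.7,-2.9,-11.3],-0.4],
    [[-13,-1.6,4.3],[-1.7,-2.9,-11.3],-0.4]
  ]
}}

```text
clock: 11.55
tool_pos: [474.1, -10.2, 260.8]
eef_rot: [[0.423, 0.513, 0.747], [-0.029, 0.832, -0.554], [-0.906, 0.213, 0.366]]
wrist_force: [-0.2, 0.1, -0.9]
gripper_width: 59.9
```

```bash
python3 - <<'E'
from h import *
s=bot.get_state();print(s['clock'],s['tool_pos'],np.array(s['joints']).round(3).tolist())
R,n=knobR(.067,.35); G=np.array([543,-6,140.]); go(G+140*n,R)
E
```

```text
11.55 [474.1 -10.2 260.8] [-0.189, 0.109, 2.128, 0.113, 0.472, -1.255]
turn [-2.8 -0.5  0.9] shift [-0. -0. -0.] rows>= 2.1
```

>>> {"method": "arm_command", "body": {
  "plan": [
    [[-1.4,-0.2,0.5],[0,0,0],-0.4],
    [[-2.8,-0.5,0.9],[0,0,0],-0.4],
    [[-2.8,-0.5,0.9],[0,0,0],-0.4],
    [[-2.8,-0.5,0.9],[0,0,0],-0.4]
  ]
}}

```text
clock: 11.95
tool_pos: [473.8, -11.8, 260.9]
eef_rot: [[0.499, 0.242, 0.832], [0.032, 0.954, -0.297], [-0.866, 0.175, 0.469]]
wrist_force: [-0.5, 0.2, 0.7]
gripper_width: 59.7
```

```bash
python3 - <<'E'
from h import *
s=bot.get_state();print(s['clock'],s['tool_pos'],np.array(s['eef_rot']).round(3).tolist(),np.array(s['joints']).round(3).tolist())
st,im=snap('wrist','w6.png')
for n in('selector_grip','console'): print(n,[(round(d['conf'],2),cam2world('wrist',d['location'],st)) for d in models.tip_of(n,'wrist')[:2]])
R,n=knobR(.067,.35)
for G in ([543,-6,140.],[543,-6,140]+8*n+R[:,2]*22,[543,-6,140]+8*n-R[:,2]*22): print(proj('wrist',G,st))
E
```

```text
11.95 [473.8 -11.8 260.9] [[0.499, 0.242, 0.832], [0.032, 0.954, -0.297], [-0.866, 0.175, 0.469]] [-0.249, 0.095, 2.181, 0.412, 0.394, -1.87]
selector_grip [(0.88, array([536.6,   1.2, 140.3]))]
console [(0.69, array([573.4,   0.3,   2.5]))]
[[320.9 180.8]]
[[321.1 208.4]]
[[320.8 157.2]]
```

View pics/w6.png

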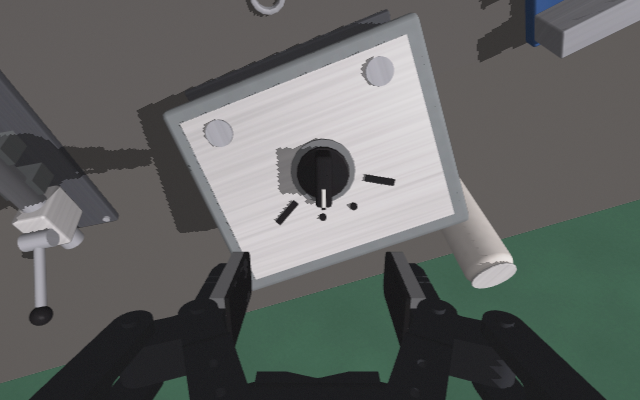

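The bar runs vertically in the image, (323,152) to (324,207), with its white line at (324,200) towards the right-hand dot (322,216), so the +0.35 estimate and jaw alignment hold. It is about 1.5 mm towards +tool y. Descend and grip.

>>> {"method": "arm_command", "body": {
  "plan": [
    [[0,0,0],[1.5,0.06,0],-0.4],
    [[0,0,0],[3,0.06,0],-0.4],
    [[0,0,0],[4.5,0.06,0],-0.4],
    [[0,0,0],[5.5,0.06,0],-0.4],
    [[0,0,0],[6.2,0.06,0],-0.2],
    [[0,0,0],[6.2,0.06,0],1],
    [[0,0,0],[6.2,0.06,0],1],
    [[0,0,0],[6.2,0.06,0],1],
    [[0,0,0],[6.2,0.06,0],1],
    [[0,0,0],[6.2,0.06,0],1]
  ]
}}

```text
clock: 13.1
tool_pos: [554.4, -4.0, 134.2]
eef_rot: [[0.495, 0.241, 0.835], [0.032, 0.955, -0.295], [-0.868, 0.173, 0.465]]
wrist_force: [4.0, 5.2, -8.6]
gripper_width: 12.9
```

```bash
python3 - <<'E'
from h import *
s=bot.get_state();print(s['clock'],np.array(s['joints']).round(3).tolist(),np.array(s['dq']).round(3),s['torque'])
R,n=knobR(.067,.35); go([551.5,-5.4,127],R)
E
```

```text
13.1 [-0.183, 0.433, 2.162, 1.255, 0.128, -2.684] [-0. -0. -0.  0. -0.  0.] [0.5 0.2 0.3]
turn [-0.1 -0.   0. ] shift [ 0.2 -0.1 -0.2] rows>= 0.2
```

Joint 6 is near its limit, so the grip sits about 5 mm higher and a few mm along the bar. The clockwise turn moves away from that limit, so I start with a small turn.

>>> {"method": "arm_command", "body": {
  "plan": [
    [[0.8,0,0],[0,0,0],1],
    [[1.6,0,0],[0,0,0],1]
  ]
}}

```text
clock: 13.3
tool_pos: [554.1, -4.9, 133.9]
eef_rot: [[0.495, 0.381, 0.781], [0.03, 0.891, -0.453], [-0.868, 0.247, 0.43]]
wrist_force: [0.0, -5.0, -10.0]
gripper_width: 12.8
```

```bash
python3 - <<'E'
from h import *
s=bot.get_state();print(s['clock'],np.array(s['joints']).round(3).tolist(),s['wrist_force'],s['torque'])
R,n=knobR(.067,.35); go([551.5,-5.4,127],R)
E
```

```text
13.3 [-0.184, 0.433, 2.163, 1.255, 0.126, -2.513] [  0.  -5. -10.] [-0.9  1.  -0.2]
turn [-1.7 -0.   0.1] shift [ 0.2 -0.1 -0.2] rows>= 1.2
```

>>> {"method": "arm_command", "body": {
  "plan": [
    [[1,0,0],[0,-0.03,0],1],
    [[2,0,0],[0,-0.05,0],1],
    [[3,0,0],[0,-0.07,-0.01],1],
    [[4,0,0],[0,-0.1,-0.02],1],
    [[5.2,0,0],[0,-0.12,-0.03],1],
    [[5.2,0,0],[0,-0.12,-0.03],1],
    [[5.2,0,0],[0,-0.12,-0.03],1]
  ]
}}

```text
clock: 14.0
tool_pos: [552.0, -7.6, 132.6]
eef_rot: [[0.494, 0.729, 0.473], [0.029, 0.53, -0.848], [-0.869, 0.433, 0.241]]
wrist_force: [-2.5, -5.4, -8.2]
gripper_width: 12.9
```

```bash
python3 - <<'E'
from h import *
s=bot.get_state();print(s['clock'],np.array(s['joints']).round(3).tolist(),s['wrist_force'],s['torque'])
for f in (.95,1.05,1.15):
    R,n=knobR(.067,f); go(s['tool_pos'],R)
E
```

```text
14.0 [-0.19, 0.434, 2.168, 1.297, 0.127, -2.02] [-2.5 -5.4 -8.2] [-0.9  1.4 -0.4]
turn [-1.1  0.   0.1] shift [0. 0. 0.] rows>= 0.8
turn [-0.2  0.   0.1] shift [0. 0. 0.] rows>= 0.1
turn [0.8 0.  0.1] shift [0. 0. 0.] rows>= 0.5
```

Jaws read about 1.06 rad; release and retreat along the panel normal, then look.

>>> {"method": "arm_command", "body": {
  "plan": [
    [[0,0,0],[0,0,0],0],
    [[0,0,0],[0,0,0],-0.4],
    [[0,0,0],[0,0,0],-0.4],
    [[0,0,0],[0,0,0],-0.4],
    [[0,0,0],[-1.5,0,0],-0.4],
    [[0,0,0],[-3,0,0],-0.4],
    [[0,0,0],[-4.5,0,0],-0.4],
    [[0,0,0],[-6,0,0],-0.4],
    [[0,0,0],[-6,0,0],-0.4]
  ]
}}

```text
clock: 14.9
tool_pos: [477.6, -11.9, 265.4]
eef_rot: [[0.497, 0.729, 0.471], [0.028, 0.529, -0.848], [-0.867, 0.435, 0.242]]
wrist_force: [0.7, -0.2, -0.7]
gripper_width: 59.9
```

```bash
python3 - <<'E'
from h import *
s=bot.get_state();print(s['clock'],s['tool_pos'],np.array(s['joints']).round(3).tolist())
st,im=snap('wrist','w7.png')
st2,im2=snap('top','t7.png')
for n in ('valve_tip','valve_pivot'): print(n,[(round(d['conf'],2),cam2world('top',d['location'])) for d in models.tip_of(n,'top')[:2]])
a=cv2.resize(im[60:300,160:480],(480,360),interpolation=cv2.INTER_CUBIC)
b=cv2.resize(im2[150:300,385:585],(480,360),interpolation=cv2.INTER_CUBIC)
cv2.imwrite('pics/c7.png',cv2.resize(np.hstack([a,b]),(800,300)))
R=down([-.145,-.989]);P=np.array([569.3,-323.3,0]);u=np.array([.989,-.145,0])
go(P+85*u+[0,0,230],R)
E
```

```text
14.9 [477.6 -11.9 265.4] [-0.243, 0.094, 2.165, 0.378, 0.408, -1.119]
valve_tip [(0.73, array([ 611.7, -327.7,  140. ]))]
valve_pivot [(0.61, array([ 567.2, -325.3,   72. ]))]
turn [21.2 -3.7 -5. ] shift [ 4.2 -2.3 14. ] rows>= 15.4
```

View pics/c7.png

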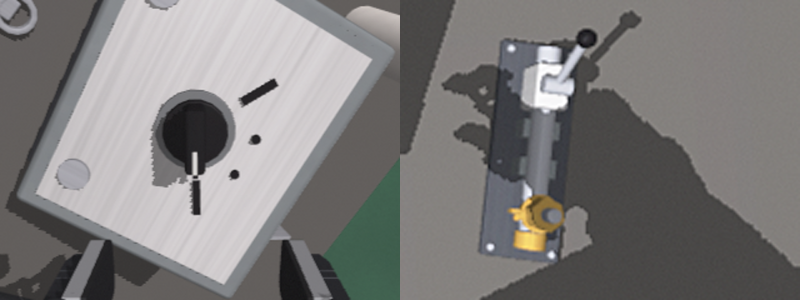

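The pointer's white line (195,165) runs straight into the right-hand bar mark (196,195), and the lever in the top view still leans away (ball at (587,38)). On to the far side of the lever.

```bash
python3 - <<'E'
from h import *
R=down([.145,.989]);P=np.array([569.3,-323.3,0]);u=np.array([.989,-.145,0])
go(P+85*u+[0,0,230],R)
E
```

```text
turn [-8.   4.1 -3. ] shift [ 4.2 -2.3 14. ] rows>= 7.4
```

>>> {"method": "arm_command", "body": {
  "plan": [
    [[-0.8,0.4,-0.3],[0.4,-0.2,1.4],-0.4],
    [[-1.6,0.8,-0.6],[0.8,-0.5,2.8],0],
    [[-2.6,1.3,-1],[1.4,-0.8,4.4],1],
    [[-3.6,1.8,-1.4],[2,-1,6.2],1],
    [[-4.6,2.4,-1.8],[2.5,-1.3,8],1],
    [[-5.6,2.9,-2.2],[3,-1.6,9.8],1],
    [[-6.6,3.4,-2.5],[3.5,-1.9,11.6],1],
    [[-7.4,3.8,-2.8],[3.9,-2.1,13],1],
    [[-8,4.1,-3],[4.2,-2.3,14],1],
    [[-8,4.1,-3],[4.2,-2.3,14],1]
  ]
}}

```text
clock: 16.1
tool_pos: [655.3, -337.7, 225.0]
eef_rot: [[-0.002, 0.146, 0.989], [0.006, 0.989, -0.146], [-1.0, 0.006, -0.002]]
wrist_force: [0.8, -0.2, -0.4]
gripper_width: -0.1
```

```bash
python3 - <<'E'
from h import *
s=bot.get_state();print(s['clock'],np.array(s['joints']).round(3).tolist())
R=down([.145,.989]);P=np.array([569.3,-323.3,0]);u=np.array([.989,-.145,0])
go(P+85*u+[0,0,128],R); go(P-18*u+[0,0,128],R)
E
```

```text
16.1 [-0.567, 0.666, 1.246, 0.005, 1.235, -1.993]
turn [-0.  -0.  -0.1] shift [ 3.9  0.1 -0.1] rows>= 1.9
turn [-0.  -0.  -0.1] shift [ 3.9  0.  -4.2] rows>= 2.9
```

>>> {"method": "arm_command", "body": {
  "plan": [
    [[0,0,0],[2,0.1,0],1],
    [[0,0,0],[3.9,0.1,0],1],
    [[0,0,0],[3.9,0.1,0],1],
    [[0,0,0],[3.9,0.1,-0.8],1],
    [[0,0,0],[3.9,0.1,-1.6],1],
    [[0,0,0],[3.9,0.1,-2.3],1],
    [[0,0,0],[3.9,0.1,-3],1],
    [[0,0,0],[3.9,0.1,-3.7],1],
    [[0,0,0],[3.9,0.1,-4.25],1],
    [[0,0,0],[3.9,0.1,-4.25],1]
  ]
}}

```text
clock: 17.1
tool_pos: [549.2, -317.1, 134.1]
eef_rot: [[0.004, 0.148, 0.989], [0.004, 0.989, -0.148], [-1.0, 0.004, 0.003]]
wrist_force: [0.3, 0.8, 0.5]
gripper_width: -0.4
```

```bash
python3 - <<'E'
from h import *
s=bot.get_state();print(s['clock'],s['tool_pos'],np.array(s['wrist_force']))
for c in ('wrist','scene','top'):
    st,im=snap(c,c+'8.png')
    for n in ('valve_tip',): print(c,n,[(round(d['conf'],2),cam2world(c,d['location'],st)) for d in models.tip_of(n,c)[:2]])
E
```

```text
17.1 [ 549.2 -317.1  134.1] [0.3 0.8 0.5]
wrist valve_tip [(0.69, array([ 525.4, -312.1,  141.7]))]
scene valve_tip []
top valve_tip [(0.54, array([ 530.6, -309.7,  139.8])), (0.27, array([ 570.6, -322.8,   69.2]))]
```

>>> {"method": "arm_command", "body": {
  "plan": [
    [[0,0,0],[0,0,-0.14],1],
    [[0,0,0],[0,0,-0.14],1],
    [[0,0,0],[0,0,1],1],
    [[0,0,0],[0,0,2],1],
    [[0,0,0],[-2,0,3],1],
    [[0,0,0],[-4,0,3],1],
    [[0,0,0],[-6,0,3],1],
    [[0,0,0],[-6,0,3],1]
  ]
}}

```text
clock: 18.2
tool_pos: [624.7, -329.6, 289.5]
eef_rot: [[0.011, 0.147, 0.989], [-0.002, 0.989, -0.147], [-1.0, 0.0, 0.011]]
wrist_force: [0.0, -0.1, -0.0]
gripper_width: 0.2
```

```bash
python3 - <<'E'
from h import *
s=bot.get_state();print(s['clock'],s['tool_pos'],np.array(s['wrist_force']))
ims=[]
for c in ('wrist','scene','top'):
    st,im=snap(c,c+'9.png');ims.append(im)
    for n in ('valve_tip','nut_grip','vise','spanner','can','offcut'): print(c,n,[(round(d['conf'],2),cam2world(c,d['location'],st)) for d in models.tip_of(n,c)[:1]])
cv2.imwrite('pics/c9.png',cv2.resize(np.hstack([cv2.resize(ims[1],(640,400)),ims[2]])[:,100:],(800,267*1)) if 0 else np.vstack([cv2.resize(ims[2][120:320,200:520],(480,300)),cv2.resize(ims[1][140:340,120:440],(480,300))]))
E
```

```text
18.2 [ 624.7 -329.6  289.5] [ 0.  -0.1 -0. ]
wrist valve_tip [(0.66, array([ 522.5, -314.6,  140.2]))]
wrist nut_grip []
wrist vise []
wrist spanner []
wrist can []
wrist offcut [(0.67, array([751. , -94.7,  -0.7]))]
scene valve_tip [(0.77, array([ 524. , -311.8,  140. ]))]
scene nut_grip []
scene vise [(0.76, array([473.6, 274.9,  -0.4]))]
scene spanner [(0.55, array([368.9,   8.3,   0.5]))]
scene can [(0.76, array([760.7, 156.8,   6.8]))]
scene offcut [(0.78, array([753.7, -95.7,   6. ]))]
top valve_tip [(0.71, array([ 528.5, -312.3,  137.5]))]
top nut_grip [(0.81, array([ 434. , -305. ,   82.2]))]
top vise [(0.7, array([476. , 273.5,  -1.8]))]
top spanner []
top can [(0.83, array([758.9, 158.8,  -0.2]))]
top offcut [(0.6, array([ 756.4, -101.8,    3.3]))]
```

View pics/c9.png

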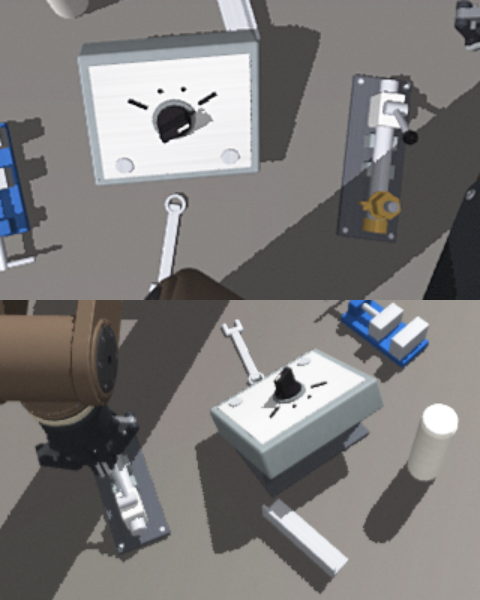

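The lever now leans fully towards the robot (ball at (410,137)), the lug is beside the pip, the pointer is at the right bar, and the bystanders are unmoved. Handing in.

```bash
python3 -c "
from h import *
print(bot.close_job())"
```

```text
the job is handed in; nothing more can be done
None
```

All four steps were carried out in order and the job was handed in at about 19 s of the 61 s allowed. The hand-in gives no verdict.

- **Valve shut:** I pushed the lever away from the robot. From the ball's position it leant about 0.55 rad, and it still read shut after both the nut and the knob had been turned.
- **Nut:** I turned it about 68°, from about 0.09 rad to about 1.28 rad. The close view shows its lug beside the pip.
- **Selector:** I turned it from the +0.35 dot to the right-hand bar, because the stand is on the right. After release the pointer lines up with the bar mark.
- **Valve open:** I pulled the lever back towards the robot. The last ball position gives about -0.55 to -0.6 rad.

**Last checks:** the arm was clear of everything and the wrist force read about zero. The vise, can and offcut read within a few mm of where they started. The spanner did too, but only in the scene camera, because the network missed it in the last top picture.

**Deviations:**
- **Nut grip:** the jaws closed about 3 mm off centre, so I re-centred before turning.
- **Knob grip:** joint 6 reached almost its range limit, leaving the grip about 5 mm higher and 6 mm along the bar from where I planned. The turn still ended on the mark.

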